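# Seal the dry tin, then take off its desiccant lid

## Task

The tin of moisture-sensitive chips stands open and its two lids lie nested beside it. Take the nested pair by the blue inner lid's two finger ears, lower both lids together onto the tin (do not drop them) until the inner lid is fully seated in the mouth, and let go. Then lift the outer desiccant lid alone by its black handle, leaving the inner lid sealed and undisturbed, and finish while still holding the outer lid level and still, about 10 cm straight above where it sat; do not shove the tin about or disturb the bottle, the screwdriver or the screw dish.

Things in the scene. Friction and masses are not known exactly. Their poses are not given: they have to be found in the camera images.
- tin_mouth (a point): Centre of the dry tin's open mouth, level with its rim. Loose green steel tin 110 x 50 mm, 55 mm tall, 0.5 kg, upright on the bench; walls 2.5 mm, opening 105 x 45 mm; a black insert with chips fills its lowest 19 mm. x along the 110 mm side, y along the 50 mm side, z up; a half turn makes no difference.
- inner_center (a point): Centre of the blue plastic inner lid (90 g), mid-height of its 114 x 54 x 8 mm flange; 18 mm above the bench at the start, 4 mm above the tin's mouth when seated. Mid-way along each long side an ear 38 mm long, 8 mm thick, sticks out to 30 mm from the centre: 60 mm across both, along y. x along the long side, z up; a half turn makes no difference.
- plug_foot (a point): Centre of the underside of the inner lid's plug, 18 mm below the lid's centre. The plug is 101.5 x 41.5 mm, 14 mm deep under the flange, its lowest 5 mm bevelled at 45 degrees; it stands on the bench at the start. It enters the tin's mouth with 1.75 mm to spare on each side until the flange lies on the rim; the ears then overhang the tin's sides by 5 mm.
- outer_handle (a point): Centre of the black bar handle on the outer lid: 44 mm long (x), 16 mm wide (y), 20 mm tall, standing on a white cartridge housing 96 x 40 mm, 6 mm tall, on an aluminium cap 122 x 62 mm (150 g in all). Nested, it is 23 mm above the inner lid's centre. x along the long side, z up; a half turn makes no difference.
- outer_rim (a point): Centre of the plane of the outer lid's lower edge, 34 mm below the handle's centre. The cap rests loose on the flange, skirt 2 mm clear all round and reaching 7 mm below it. A cut-out 50 mm long in the middle of each long side leaves the ear free to be gripped from above: there the cap reaches only 25 mm from the centre.
- bottle: Clear plastic bottle with a red cap, 54 mm across, 130 mm tall, standing upright; origin at the centre of its underside. Leave alone.
- screwdriver: Orange-handled screwdriver, 170 mm long, lying on the bench along its x axis. Leave alone.
- dish: Black open dish of screws, 70 x 90 mm, 22 mm tall; origin at the centre of its underside. Leave alone.
Not all that is in view belongs to the job. Of the things that look like the part that bears inner_center, the smallest one is meant.

How it is judged:
On the way, in this order (a step that is already met when the one before it is completed fails the run):
1. Both lids, nested, are lifted together off the bench, held by the inner lid (height (world z) of inner_center above 0.04 m and contact force between the fingers and inner_lid above 1 N and z of outer_handle in the frame of inner_center below 0.028 m and horizontal distance between outer_handle and inner_center below 0.006 m), for 0.2 s.
2. The inner lid is seated in the tin with the outer lid still nested on it, and both are let go (z of inner_center in the frame of tin_mouth between 0.0015 and 0.0065 m and horizontal distance between inner_center and tin_mouth below 0.004 m and angle between the x axis of inner_center and the x axis of tin_mouth, either way round below 0.08 rad and z of outer_handle in the frame of inner_center below 0.028 m and horizontal distance between outer_handle and inner_center below 0.006 m and contact force between the fingers and inner_lid below 0.05 N and contact force between the fingers and outer_lid below 0.05 N), for 0.2 s.
At the end, for the whole second after the job is handed in: Inner lid seated (2.5 mm in height, 4 mm in centring, 0.08 rad square); fingers hold the outer lid still, level to 0.2 rad, 60 to 140 mm above its seat, within 40 mm of straight above, nothing else touching it; tin upright, moved under 25 mm; bystanders under 20 mm (z of inner_center in the frame of tin_mouth between 0.0015 and 0.0065 m and horizontal distance between inner_center and tin_mouth below 0.004 m and angle between the x axis of inner_center and the x axis of tin_mouth, either way round below 0.08 rad and z of outer_handle in the frame of inner_center between 0.083 and 0.163 m and horizontal distance between outer_handle and tin_mouth below 0.04 m and angle between outer_handle's own z axis and vertical below 0.2 rad and contact force between the fingers and outer_lid above 1 N and contact force between each of outer_lid, the arm and inner_lid below 0.05 N and contact force between each of outer_lid, the arm and tin below 0.05 N and linear speed of outer_lid below 0.03 m/s and linear speed of inner_lid below 0.02 m/s and angle between tin_mouth's own z axis and vertical below 0.05 rad and distance of tin_mouth from where it was at the start of the episode below 0.025 m and distance of each of bottle, screwdriver, dish from where it was at the start of the episode below 0.02 m); the arm keeps its last pose, push and grip.
It fails at once if The lids come apart while the inner lid is not seated in the tin (outer lid taken off first, or inner lid pulled up or knocked askew as the outer one leaves) ((z of outer_handle in the frame of inner_center above 0.033 m or horizontal distance between outer_handle and inner_center above 0.012 m) and not (z of inner_center in the frame of tin_mouth below 0.0075 m and horizontal distance between inner_center and tin_mouth below 0.006 m)).
It fails at once if The lids are dropped: the inner lid falls free of the fingers, faster than a fall of about 6 mm (contact force between the fingers and inner_lid below 0.05 N and linear speed of inner_lid above 0.35 m/s).
It fails at once if The lids are tipped over (more than 0.5 rad) (angle between any of inner_center, outer_handle's own z axis and vertical above 0.5 rad).
It fails at once if The tin is shoved more than 25 mm or tipped (distance of tin_mouth from where it was at the start of the episode above 0.025 m or angle between tin_mouth's own z axis and vertical above 0.2 rad).
It fails at once if The bottle, screwdriver or dish is moved more than 20 mm, or the bottle tipped (distance of any of bottle, screwdriver, dish from where it was at the start of the episode above 0.02 m or angle between bottle's own z axis and vertical above 0.2 rad).
It also fails if it takes over 58 s, if anything falls off the work surface, if the arm or the gripper's body presses on something with over 40 N, if the wrist force passes 120 N, or if a joint passes its speed limit or range.

## Robot

A 7-joint arm with a two-finger parallel gripper is mounted at the origin on the work surface. World frame = base frame: x ahead of the robot, y to its left, z up, the work surface at z = 0. Lengths are in m, angles in rad, forces in N, time in s.
With the tool pointing down it reaches from about 0.4 to 0.9 m from the base axis. Payload 5.5 kg.
Tool frame: the origin (TCP) lies midway between the tips of the shut fingers; the grasp point (between the pads) lies grip_point_offset behind it (grip_point_offset is the distance from the TCP to the grasp point, in m); z points along the fingers, y is the direction in which the jaws open and shut (so a half turn about z gives the same grasp; the last joint's range is limited). The gripper opens to 92 mm and grips with 3 to 60 N. Pads are 19 mm wide; open, the fingers measure 130 mm over their backs; the gripper's body (75 mm by 190 mm) begins 47 mm behind the grasp point.
Start: joints at [-1.026, 0.501, -0.427, 1.55, 0.221, 1.138, -0.21], TCP at [0.181, 0.624, 0.227] pointing down, gripper open.
Joint ranges: [-2.88, 2.88], [-0.31, 2.03], [-1.54, 1.56], [0.2, 2.42], [-1.41, 4.55], [0.19, 2.02], [-2.57, 2.57]. Speed limits (rad/s): [2.57, 2.57, 3.14, 3.14, 3.14, 3.14, 3.14].

## Interface

Orientations are given as a unit quaternion [w, x, y, z].
In Python, from station import * gives the robot as it stands. The module is installed in compiled form; this text tells all that it offers.
- The arm moves only by the shell command python3 -m creep 'ROWS'. ROWS is a JSON object of lists of equal length, an entry for each row: "hand": the finger opening in mm, from 0 to 91.8; "slide": the shift along the tool's x, y, z in mm, a list of three; "turn": the turn about the tool's z in degrees. A call has 1 to 5 rows; each row shifts and turns the commanded pose from where the row before left it, along the tool's axes as they then stand; what a row does not reach is not made up. A row lasts 1/10 s, in which the tool goes at most 50 mm and 8.59 degrees, less where a joint would pass 70% of its speed; a pose out of reach is approached as far as the arm can. A call with a gripper value outside its range is refused whole. The fingers move at their own pace and stop on an object; the grip force is fixed at half the most. Time passes only in rows, so rows that do not move let the fingers close. It gives the time, the measured TCP pose, the force and the opening at its end, in the units of the state.
- state(): the state, without advancing time (a new reading comes with each control period).
- get_image(name): name is "side" or "top" or "wrist"; returns a dict with "color" (384x512x3 uint8, red, green, blue), "range_z" (384x512 float32, m along the optical axis (not along the pixel's ray), 0 where there is no reading), "fx", "fy", "cx", "cy" (pixels), "D" ([k1, k2, p1, p2, k3] as OpenCV has them; the pictures are not rectified), "rvec" (rotation vector, rad) and "tvec" (3), from world to camera coordinates, as OpenCV has them. Camera axes: x right, y down, z forward; pixel columns grow to the right and rows downward; lengths in m; the calibration is good to about 2 mm. A picture is of the moment at which its call begins.
- sign_off(): hands the job in, once; it reports no verdict.
Trained networks look in a picture, given as the dict that the camera call returned (one of the last four; its "shot" number tells which), for a name from the list of things; names that differ only in an ending like _2 or _b are one class to them, and where a whole thing is asked for, a point or a joint stands for the part that bears it (a point fixed in the world has none). Each returns a list of dicts, best first, with "conf" (0 to 1); they miss things now and then, are a little off and sometimes report something else, mostly with a low value. They report only what shows in the picture. A call takes as long as a camera call. They do not tell look-alikes from the thing itself.
- spot_in(query, picture): "at" ([x, y, z] in m, in world coordinates, good to about 4 mm: the middle of the surface that is visible of it).
- masks_of(query, picture): "region" (384x512 bool, what is visible of it).
The state is a dict: "t": time; "qpos": joint angles; "joint_velocities": joint speeds; "joint_efforts": joint torques, N m; "eef_pos": TCP position; "tool_rot": TCP orientation; "wrist_force": force on the tool from outside, world axes, zero at the start; "torque": the same for the moment, N m; "opening": finger opening in m.
Only numpy, scipy, OpenCV 4.12 (cv2) and the standard library are available. Lean on these libraries where they do the work, as an engineer would, in place of code of your own. Each camera call takes 0.05 s, during which the arm holds its last target.

## Working session

There is one attempt and no reset: what is moved stays moved. The work goes in short steps, Python scripts to look and compute and a shell command to move; the robot and the scene stay as the last step left them, time stands still between calls to the robot, and variables do not carry over. Pictures are saved under pics/ and viewed, and the job is handed in when it is done.

```bash
mkdir -p pics; python3 - <<'E'
from station import *
import cv2
s=state(); print({k:s[k] for k in s})
for n in ["side","top","wrist"]:
    p=get_image(n); cv2.imwrite(f"pics/{n}0.png",p["color"][:,:,::-1])
    for q in ["tin_mouth","inner_center","outer_handle","bottle","screwdriver","dish"]:
        print(n,q,[(round(d["conf"],2),[round(float(v),3) for v in d["at"]]) for d in spot_in(q,p)])
E
```

```text
{'t': 0.0, 'qpos': array([-1.02579353,  0.5018747 , -0.42677163,  1.55142552,  0.2208282 ,
        1.13830379, -0.21028701]), 'joint_velocities': array([-0.00060111, -0.00116283,  0.00050019, -0.00177209, -0.0005682 ,
       -0.00038941, -0.0007882 ]), 'joint_efforts': array([ 2.62714357e-04, -5.66595912e+01, -5.81570327e+00, -2.79112118e+01,
       -6.86169136e-02,  3.09878611e-02,  1.84056526e-04]), 'eef_pos': array([0.18062746, 0.62367856, 0.22566998]), 'tool_rot': array([-1.57203582e-04,  1.40407029e-01,  9.90093387e-01, -9.62495632e-04]), 'wrist_force': array([-0.50618729, -0.5316757 ,  0.17219815]), 'torque': array([0.01583787, 0.03649515, 0.07183057]), 'opening': 0.09130418480714254}
side tin_mouth [(0.57, [0.566, 0.171, 0.034])]
side inner_center [(0.56, [0.477, -0.286, 0.03]), (0.54, [0.559, -0.136, 0.02]), (0.51, [0.719, 0.002, 0.072])]
side outer_handle [(0.92, [0.541, -0.122, 0.025])]
side bottle [(0.87, [0.723, 0.003, 0.071])]
side screwdriver [(0.69, [0.738, -0.265, 0.022])]
side dish [(0.84, [0.73, 0.248, 0.014]), (0.21, [0.564, 0.171, 0.037])]
top tin_mouth [(0.86, [0.568, 0.192, 0.022])]
top inner_center [(0.76, [0.481, -0.288, 0.029]), (0.71, [0.361, -0.011, 0.032])]
top outer_handle [(0.87, [0.554, -0.117, 0.028])]
top bottle [(0.95, [0.721, 0.01, 0.088])]
top screwdriver [(0.63, [0.743, -0.254, 0.022])]
top dish [(0.92, [0.733, 0.239, 0.005])]
wrist tin_mouth []
wrist inner_center []
wrist outer_handle []
wrist bottle []
wrist screwdriver []
wrist dish []
```

View pics/top0.png

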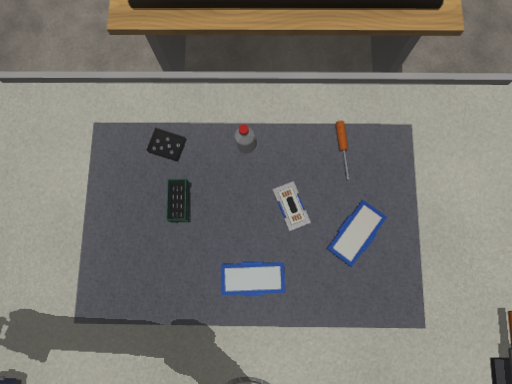

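View pics/side0.png

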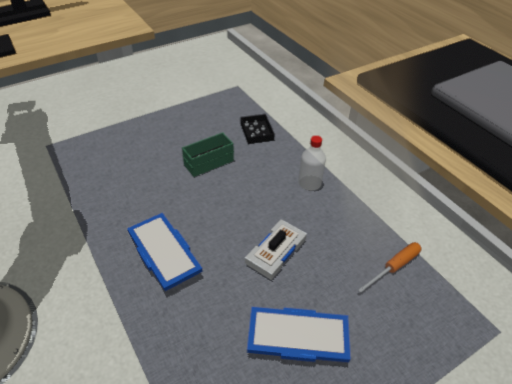

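```bash
cat > h.py <<'E'
from station import *
import cv2, numpy as np
def pts(p,region):
    v,u=np.nonzero(region&(p["range_z"]>0)); z=p["range_z"][v,u].astype(float)
    K=np.array([[p["fx"],0,p["cx"]],[0,p["fy"],p["cy"]],[0,0,1]])
    n=cv2.undistortPoints(np.stack([u,v],1).astype(float).reshape(-1,1,2),K,np.array(p["D"],float)).reshape(-1,2)
    R=cv2.Rodrigues(np.array(p["rvec"],float))[0]; t=np.array(p["tvec"],float).ravel()
    return (np.c_[n*z[:,None],z]-t)@R, u, v
def rect(P):
    r=cv2.minAreaRect((P[:,:2]*1000).astype(np.float32)); (c,(w,h),a)=r
    if w<h: w,h,a=h,w,a+90
    return np.round(c,1),round(w,1),round(h,1),round((a+90)%180-90,1)
def allpts(p):
    return pts(p,np.ones(p["range_z"].shape,bool))
E
python3 - <<'E'
from h import *
p=get_image("top"); s=get_image("side")
c=p["color"][150:310,150:400,::-1]; cv2.imwrite("pics/crop_top.png",cv2.resize(c,None,fx=3,fy=3,interpolation=cv2.INTER_CUBIC))
c=s["color"][120:290,170:345,::-1]; cv2.imwrite("pics/crop_side.png",cv2.resize(c,None,fx=3.4,fy=3.4,interpolation=cv2.INTER_CUBIC))
for n,im in (("top",p),("side",s)):
    P,u,v=allpts(im)
    print(n,"bench z med",np.median(P[(abs(P[:,0]-.6)<.2)&(abs(P[:,1])<.3),2]))
    for nm,(x,y),r in (("lid",(.556,-.118),.075),("tin",(.566,.183),.068)):
        d=np.hypot(P[:,0]-x,P[:,1]-y)<r
        for lo,hi in ((.01,.1),(.018,.033),(.033,.055),(.045,.07)):
            Q=P[d&(P[:,2]>lo)&(P[:,2]<hi)]
            if len(Q)>10: print(n,nm,lo,hi,len(Q),*rect(Q),"z90",np.percentile(Q[:,2],[50,95]).round(4))
    for q in ("outer_handle","tin_mouth"):
        for m in masks_of(q,im)[:2]:
            Q,_,_=pts(im,m["region"]); print(n,"mask",q,round(m["conf"],2),*rect(Q),len(Q), np.median(Q,0).round(3))
E
```

```text
top bench z med 0.0011288068165762884
top lid 0.01 0.1 1029 [ 555.  -112.1] 122.9 61.9 21.9 z90 [0.0283 0.0507]
top lid 0.018 0.033 844 [ 555.  -112.1] 122.9 61.9 21.9 z90 [0.0272 0.0323]
top lid 0.033 0.055 166 [ 554.2 -111.2] 92.4 36.7 21.8 z90 [0.0489 0.0532]
top lid 0.045 0.07 99 [ 554.7 -112.4] 44.2 15.7 22.7 z90 [0.051  0.0535]
top tin 0.01 0.1 957 [564.6 192.9] 110.9 51.7 1.3 z90 [0.0219 0.0555]
top tin 0.018 0.033 495 [564.4 191.6] 110.2 49.9 1.7 z90 [0.0208 0.031 ]
top tin 0.033 0.055 241 [564.7 193.1] 110.7 51.5 1.5 z90 [0.0456 0.0547]
top tin 0.045 0.07 189 [564.8 193.2] 110.6 51.2 1.3 z90 [0.0542 0.0569]
top mask outer_handle 0.96 [ 555.4 -114.8] 122.5 67.1 21.8 955 [ 0.553 -0.111  0.029]
top mask tin_mouth 0.96 [564.1 192.5] 111.9 50.9 1.3 961 [0.564 0.195 0.021]
side bench z med 0.001645834054587647
side lid 0.01 0.1 1811 [ 554.7 -112.4] 125.6 63.2 22.0 z90 [0.0269 0.0507]
side lid 0.018 0.033 1394 [ 554.7 -112.4] 125.6 63.2 22.0 z90 [0.0263 0.0323]
side lid 0.033 0.055 292 [ 553.8 -114.1] 95.1 35.5 22.9 z90 [0.0477 0.0527]
side lid 0.045 0.07 166 [ 553.8 -113.7] 43.5 16.2 20.2 z90 [0.051  0.0531]
side tin 0.01 0.1 1383 [564.2 192.4] 112.1 54.9 1.6 z90 [0.0366 0.0557]
side tin 0.018 0.033 456 [563.5 192.8] 110.5 53.6 1.6 z90 [0.025  0.0324]
side tin 0.033 0.055 704 [564.2 192.3] 112.1 54.8 1.5 z90 [0.0451 0.0542]
side tin 0.045 0.07 452 [564.7 192.8] 111.2 53.9 1.4 z90 [0.0516 0.0566]
side mask outer_handle 0.81 [ 562.4 -103.6] 146.6 73.6 22.0 1725 [ 0.54  -0.121  0.027]
side mask tin_mouth 0.92 [564.9 200. ] 113.1 70.5 0.1 1489 [0.562 0.172 0.034]
```

View pics/crop_top.png

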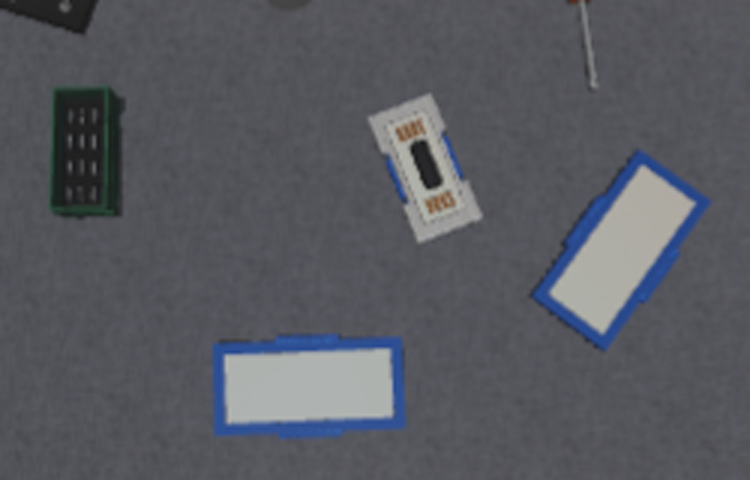

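View pics/crop_side.png

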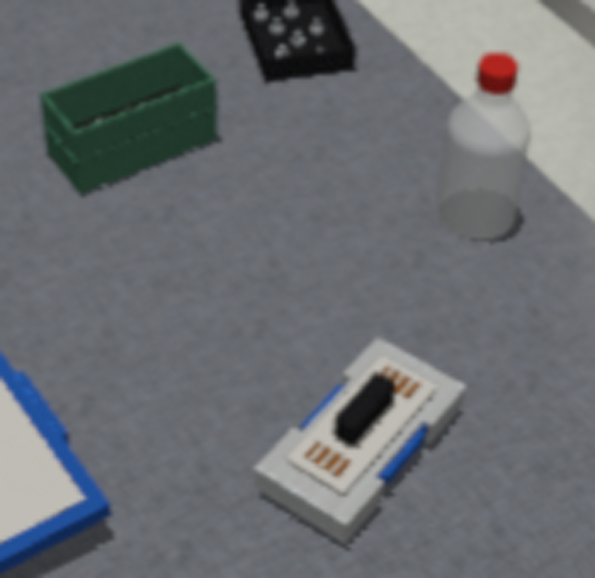

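Candidates in the top picture: a large blue lid at (357,233), a large blue lid at (253,278) and the nested pair at (291,206), blue ears beside an aluminium cap with the black handle. The crops show the pair is the smallest and the only one with the cap and handle, so that one is meant. Tin at (178,200), open.

```bash
cat >> h.py <<'E'
from scipy.spatial.transform import Rotation as Ro
def go(x,y,z,xyaw):
    s=state(); q=s["tool_rot"]; R=Ro.from_quat([q[1],q[2],q[3],q[0]])
    M=R.as_matrix(); d=np.array([x,y,z])-s["eef_pos"]
    yaw=np.degrees(np.arctan2(M[1,0],M[0,0])); dy=(xyaw-yaw+180)%360-180
    print("t",round(s["t"],2),"tcp",(s["eef_pos"]*1000).round(1),"yaw",yaw.round(2),"tilt",np.degrees(np.arccos(-M[2,2])).round(2),
      "slide needed mm",(M.T@d*1000).round(1),"turn",(-dy).round(2),"open",round(s["opening"]*1000,1),"F",s["wrist_force"].round(1),"q",s["qpos"].round(2))
E
python3 -c "
import station
print([n for n in dir(station) if n[0]!='_'], getattr(station,'grip_point_offset',None))
from h import *
go(.555,-.112,.2,22)"
python3 -m creep '{"hand":[91,91,91,91,91],"slide":[[-33,-35,0],[-33,-35,0],[-33,-35,0],[-33,-35,0],[-33,-35,0]],"turn":[0,0,0,0,0]}'
```

```text
['MotionError', 'get_image', 'grip_point_offset', 'masks_of', 'sign_off', 'spot_in', 'state'] 0.0188
t 1.35 tcp [180.7 624.4 226.7] yaw 163.86 tilt 0.0 slide needed mm [-564.3 -603.2   26.7] turn 141.86 open 91.9 F [ 0.4  0.4 -0.4] q [-1.03  0.5  -0.43  1.55  0.22  1.14 -0.21]
t: 1.85
eef_pos: [0.2912, 0.4087, 0.2269]
tool_rot: [0.0, 0.14, 0.99, 0.0]
wrist_force: [0.5, 0.7, 0.4]
opening: 0.0907
```

```bash
python3 -m creep '{"hand":[91,91,91,91,91],"slide":[[-33,-35,0],[-33,-35,0],[-33,-35,0],[-33,-35,0],[-33,-35,0]],"turn":[0,0,0,0,0]}'
python3 -m creep '{"hand":[91,91,91,91,91],"slide":[[-33,-35,0],[-33,-35,0],[-33,-35,0],[-33,-35,0],[-33,-35,0]],"turn":[0,0,0,0,0]}'
python3 -c "
from h import *
go(.555,-.112,.2,22)"
```

```text
t: 2.35
eef_pos: [0.4011, 0.1947, 0.2272]
tool_rot: [0.001, 0.14, 0.99, 0.0]
wrist_force: [1.3, 0.7, 0.0]
opening: 0.0911
t: 2.85
eef_pos: [0.511, -0.0193, 0.2271]
tool_rot: [0.0, 0.14, 0.99, 0.0]
wrist_force: [1.0, 0.8, 0.3]
opening: 0.0914
t 2.85 tcp [511.  -19.3 227.1] yaw 163.87 tilt 0.06 slide needed mm [-68.  -76.8  27.2] turn 141.87 open 91.4 F [1.  0.8 0.3] q [-0.    0.22 -0.02  1.91  0.    1.01  1.27]
```

```bash
python3 -m creep '{"hand":[91,91,91,91,91],"slide":[[-34,-38,0],[-34,-38,0],[0,0,0],[0,0,0],[0,0,0]],"turn":[0,0,8.5,8.5,8.5]}'
for i in 1 2; do :; done
python3 -m creep '{"hand":[91,91,91,91,91],"slide":[[0,0,0],[0,0,0],[0,0,0],[0,0,0],[0,0,0]],"turn":[8.5,8.5,8.5,8.5,8.5]}'
python3 -m creep '{"hand":[91,91,91,91,91],"slide":[[0,0,0],[0,0,0],[0,0,0],[0,0,0],[0,0,0]],"turn":[8.5,8.5,8.5,8.5,8.5]}'
python3 -m creep '{"hand":[91,91,91,91,91],"slide":[[0,0,0],[0,0,0],[0,0,0],[0,0,0],[0,0,0]],"turn":[8.5,8.5,8.5,5.8,0]}'
python3 - <<'E'
from h import *
p=get_image("wrist"); cv2.imwrite("pics/wrist1.png",p["color"][:,:,::-1])
P,u,v=allpts(p)
d=np.hypot(P[:,0]-.555,P[:,1]+.112)<.08
for lo,hi in ((.01,.1),(.018,.033),(.033,.055),(.045,.07)):
    Q=P[d&(P[:,2]>lo)&(P[:,2]<hi)]
    if len(Q)>10: print(lo,hi,len(Q),*rect(Q))
go(.5548,-.1123,.2,22)
E
```

```text
t: 3.35
eef_pos: [0.5536, -0.1083, 0.2265]
tool_rot: [-0.0, 0.359, 0.933, 0.0]
wrist_force: [0.5, 0.5, -0.4]
opening: 0.0909
t: 3.85
eef_pos: [0.5536, -0.1075, 0.2268]
tool_rot: [-0.0, 0.672, 0.74, 0.0]
wrist_force: [-0.4, -0.1, -1.1]
opening: 0.0908
t: 4.35
eef_pos: [0.5536, -0.1075, 0.2268]
tool_rot: [-0.0, 0.895, 0.446, 0.0]
wrist_force: [-0.1, -0.4, -0.6]
opening: 0.0913
t: 4.85
eef_pos: [0.5536, -0.1074, 0.2268]
tool_rot: [0.0, 0.982, 0.191, 0.0]
wrist_force: [0.3, 0.1, -0.2]
opening: 0.0906
0.01 0.1 3799 [ 554.7 -111.9] 121.6 62.0 22.0
0.018 0.033 3265 [ 554.5 -112. ] 121.1 62.0 22.0
0.033 0.055 486 [ 554.1 -112.5] 92.0 34.9 20.2
0.045 0.07 409 [ 555.2 -111.7] 42.3 15.9 22.3
t 4.9 tcp [ 553.6 -107.4  226.7] yaw 22.21 tilt 0.0 slide needed mm [-0.7  4.9 26.7] turn 0.21 open 91.0 F [-0.6  0.7  0.5] q [-0.23  0.34  0.47  1.8  -0.17  1.05 -0.88]
```

View pics/wrist1.png

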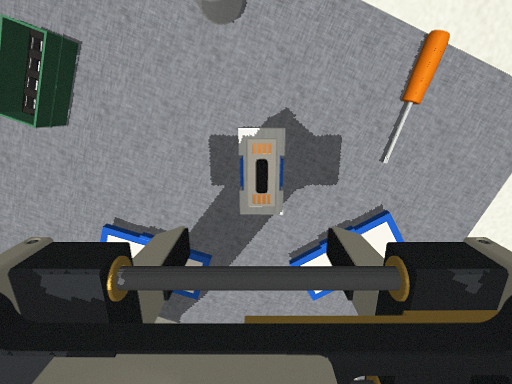

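The wrist view shows the pair at (262,171), aligned with the tool, and nothing in the way of the fingers. I go down over the ears.

```bash
python3 -m creep '{"hand":[91,91,91,91,91],"slide":[[-0.6,4.7,0],[0,0,40],[0,0,40],[0,0,40],[0,0,30]],"turn":[0.2,0,0,0,0]}'
python3 -m creep '{"hand":[91,91,91,91,91],"slide":[[0,0,0],[0,0,15],[0,0,15],[0,0,10],[0,0,0]],"turn":[0,0,0,0,0]}'
python3 - <<'E'
from h import *
p=get_image("side"); cv2.imwrite("pics/side2.png",cv2.resize(p["color"][180:320,190:360,::-1],None,fx=4,fy=4))
go(.5548,-.112,.003,22)
E
```

```text
t: 5.4
eef_pos: [0.5538, -0.1123, 0.0744]
tool_rot: [-0.0, 0.982, 0.19, -0.001]
wrist_force: [-1.2, -0.4, -0.3]
opening: 0.0909
t: 5.9
eef_pos: [0.554, -0.112, 0.0357]
tool_rot: [-0.0, 0.982, 0.19, -0.001]
wrist_force: [-0.7, 0.8, 0.2]
opening: 0.0909
t 5.95 tcp [ 554.5 -112.2   36.4] yaw 21.86 tilt 0.05 slide needed mm [ 0.4 -0.1 33.4] turn -0.14 open 90.9 F [-0.3  0.1 -0.2] q [-0.13  0.6   0.37  1.91 -0.33  0.68 -0.76]
```

View pics/side2.png

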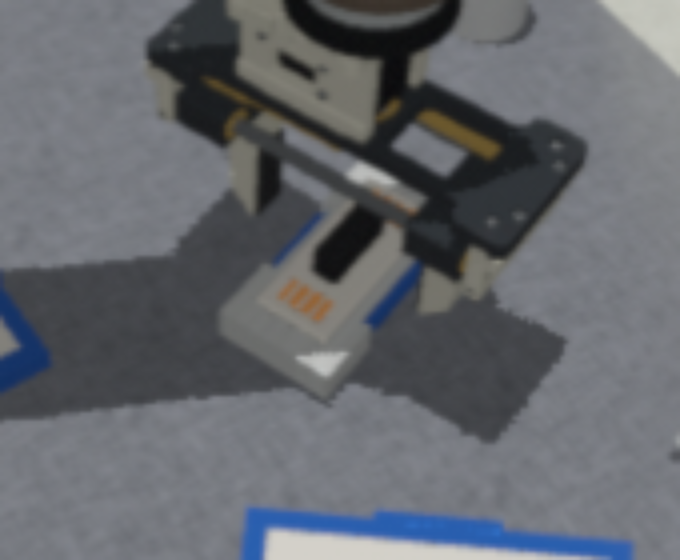

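Fingers sit either side of the two ears, (255,190) and (440,290) in the crop. Going the rest of the way down and closing.

```bash
python3 -m creep '{"hand":[91,91,91,91,91],"slide":[[0.4,0,12],[0,0,10],[0,0,7],[0,0,4],[0,0,0]],"turn":[0,0,0,0,0]}'
python3 -m creep '{"hand":[70,65,61,58,54],"slide":[[0,0,0],[0,0,0],[0,0,0],[0,0,0],[0,0,0]],"turn":[0,0,0,0,0]}'
python3 -m creep '{"hand":[52,50,50,50,50],"slide":[[0,0,0],[0,0,0],[0,0,0],[0,0,0],[0,0,0]],"turn":[0,0,0,0,0]}'
python3 -c "
from h import *
go(.5548,-.112,.003,22)"
```

```text
t: 6.45
eef_pos: [0.5545, -0.112, 0.0029]
tool_rot: [-0.0, 0.982, 0.19, -0.001]
wrist_force: [0.0, -0.0, -0.2]
opening: 0.0909
t: 6.95
eef_pos: [0.5553, -0.1121, 0.004]
tool_rot: [0.0, 0.982, 0.19, 0.0]
wrist_force: [0.4, 0.5, 1.8]
opening: 0.0598
t: 7.45
eef_pos: [0.5553, -0.1121, 0.0039]
tool_rot: [-0.0, 0.982, 0.19, 0.0]
wrist_force: [-1.3, 0.8, 4.5]
opening: 0.0597
t 7.45 tcp [ 555.3 -112.1    3.9] yaw 21.85 tilt 0.02 slide needed mm [-0.4 -0.3  0.9] turn -0.15 open 59.7 F [-1.3  0.8  4.5] q [-0.11  0.66  0.34  1.92 -0.36  0.63 -0.74]
```

Opening 59.7 mm matches the 60 mm over the ears. Lifting gently.

```bash
python3 -m creep '{"hand":[50,50,50,50,50],"slide":[[0,0,-4],[0,0,-8],[0,0,-12],[0,0,-15],[0,0,-15]],"turn":[0,0,0,0,0]}'
python3 -m creep '{"hand":[50,50,50,50,50],"slide":[[0,0,-20],[0,0,-25],[0,0,-25],[0,0,-20],[0,0,-10]],"turn":[0,0,0,0,0]}'
python3 -m creep '{"hand":[50,50,50,50,50],"slide":[[0,0,-5],[0,0,0],[0,0,0],[0,0,0],[0,0,0]],"turn":[0,0,0,0,0]}'
python3 - <<'E'
from h import *
p=get_image("side"); cv2.imwrite("pics/side3.png",cv2.resize(p["color"][90:310,170:380,::-1],None,fx=2.7,fy=2.7))
w=get_image("wrist"); cv2.imwrite("pics/wrist3.png",w["color"][:,:,::-1])
go(.5645,.1928,.17,1.4)
E
```

```text
t: 7.95
eef_pos: [0.5552, -0.1122, 0.0592]
tool_rot: [0.0, 0.982, 0.189, 0.0]
wrist_force: [-0.2, -0.1, -3.1]
opening: 0.0594
t: 8.45
eef_pos: [0.5565, -0.1125, 0.161]
tool_rot: [0.0, 0.982, 0.189, 0.002]
wrist_force: [0.7, -0.3, -2.9]
opening: 0.0591
t: 8.95
eef_pos: [0.5545, -0.1121, 0.1618]
tool_rot: [-0.0, 0.982, 0.19, -0.001]
wrist_force: [0.7, 1.3, -3.0]
opening: 0.0597
t 9.05 tcp [ 554.8 -112.2  162.1] yaw 21.85 tilt 0.07 slide needed mm [ 122.5 -279.4   -8. ] turn 20.45 open 59.9 F [ 0.1 -0.1 -3. ] q [-0.21  0.42  0.45  1.85 -0.22  0.92 -0.84]
```

View pics/side3.png

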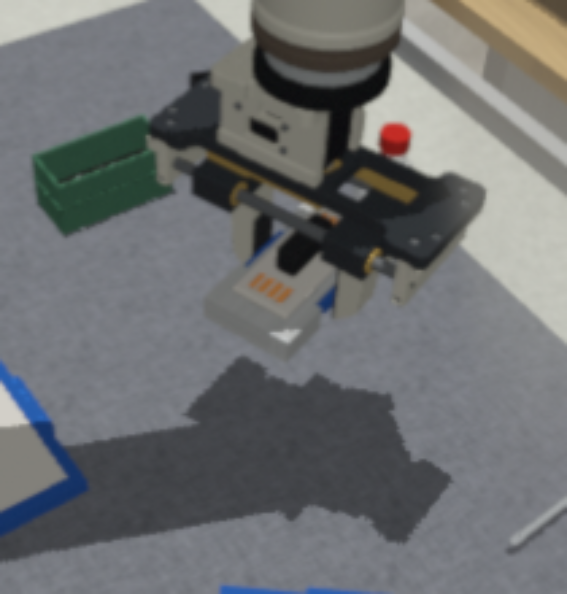

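View pics/wrist3.png

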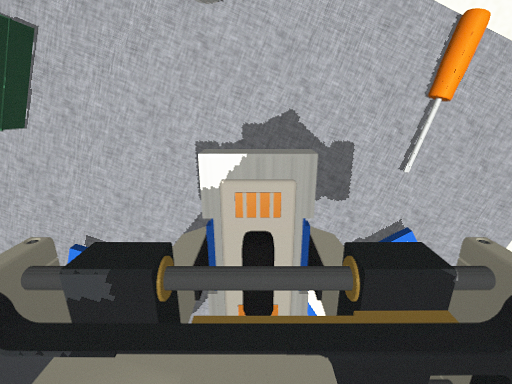

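The pair is held nested and level (lids at about (265,290) in the crop). Turning, then carrying it slowly over to the tin.

```bash
python3 -m creep '{"hand":[50,50,50,50,50],"slide":[[0,0,0],[0,0,0],[0,0,0],[0,0,0],[0,0,0]],"turn":[3,4.5,5.5,4.5,3]}'
python3 -m creep '{"hand":[50,50,50,50,50],"slide":[[0,-6,0],[0,-13,0],[2,-20,0],[2,-26,0],[2,-28,0]],"turn":[0,0,0,0,0]}'
python3 -m creep '{"hand":[50,50,50,50,50],"slide":[[2,-28,0],[2,-28,0],[2,-28,0],[2,-28,0],[2,-26,0]],"turn":[0,0,0,0,0]}'
python3 -m creep '{"hand":[50,50,50,50,50],"slide":[[1,-22,0],[1,-16,0],[1,-10,0],[0,-5,0],[0,0,0]],"turn":[0,0,0,0,0]}'
python3 -m creep '{"hand":[50,50,50],"slide":[[0,0,0],[0,0,0],[0,0,0]],"turn":[0,0,0]}'
python3 - <<'E'
from h import *
p=get_image("side"); cv2.imwrite("pics/side4.png",cv2.resize(p["color"][40:240,120:330,::-1],None,fx=2.8,fy=2.8))
w=get_image("wrist"); cv2.imwrite("pics/wrist4.png",w["color"][:,:,::-1])
go(.5645,.1928,.08,1.4)
s=state(); x,y,z=s["eef_pos"]
for n,im in (("side",p),("wrist",w)):
    P,u,v=allpts(im)
    for nm,a,b in (("lids cap",z+.010,z+.0265),("tin top",.045,.058),("tin",.012,.058)):
        r=.07 if nm!="lids cap" else .072
        Q=P[(np.hypot(P[:,0]-x,P[:,1]-y)<r)&(P[:,2]>a)&(P[:,2]<b)]
        if len(Q)>20: print(n,nm,len(Q),*rect(Q), (Q.min(0)*1000).round(1),(Q.max(0)*1000).round(1))
E
```

```text
t: 9.55
eef_pos: [0.555, -0.1121, 0.1624]
tool_rot: [0.0, 1.0, 0.01, -0.0]
wrist_force: [-0.7, 0.6, -1.7]
opening: 0.0599
t: 10.05
eef_pos: [0.5588, -0.0172, 0.1627]
tool_rot: [-0.0, 1.0, 0.012, -0.0]
wrist_force: [0.1, 1.2, -2.7]
opening: 0.0599
t: 10.55
eef_pos: [0.565, 0.1223, 0.1626]
tool_rot: [-0.0, 1.0, 0.013, -0.0]
wrist_force: [-0.6, 0.3, -3.5]
opening: 0.0595
t: 11.05
eef_pos: [0.5673, 0.1724, 0.1626]
tool_rot: [0.0, 1.0, 0.012, -0.0]
wrist_force: [0.3, 0.1, -3.1]
opening: 0.0596
t: 11.35
eef_pos: [0.5676, 0.1712, 0.1628]
tool_rot: [0.0, 1.0, 0.011, 0.0]
wrist_force: [-1.0, -0.0, -2.3]
opening: 0.0595
t 11.45 tcp [567.5 171.6 162.8] yaw 1.3 tilt 0.0 slide needed mm [ -2.5 -21.3  82.8] turn -0.1 open 59.6 F [-0.  -0.4 -1.8] q [-0.69  0.47  0.46  1.78 -0.25  0.95 -1.68]
side lids cap 580 [559.6 167.1] 115.8 94.5 17.9 [505.9 122.2 172.8] [628.2 215.8 189.3]
side tin top 440 [564.4 192.5] 110.5 55.2 1.2 [509.7 164.4  45.1] [619.8 220.9  57.7]
side tin 1346 [563.9 192.4] 111.7 55.0 2.1 [508.6 163.9  12. ] [620.6 220.9  57.7]
wrist lids cap 8355 [575.9 171.3] 104.3 93.7 1.4 [523.4 124.5 172.8] [628.7 218.2 189.3]
wrist tin top 183 [616.  195.2] 48.9 7.0 -88.2 [611.8 170.6  49.8] [620.1 219.7  57.3]
wrist tin 545 [614.1 194.5] 50.1 12.6 -88.7 [607.4 169.4  17.6] [620.9 219.7  57.3]
```

View pics/side4.png

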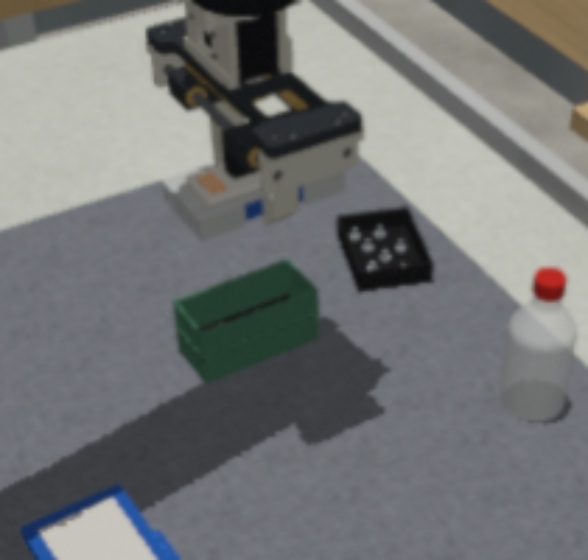

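View pics/wrist4.png

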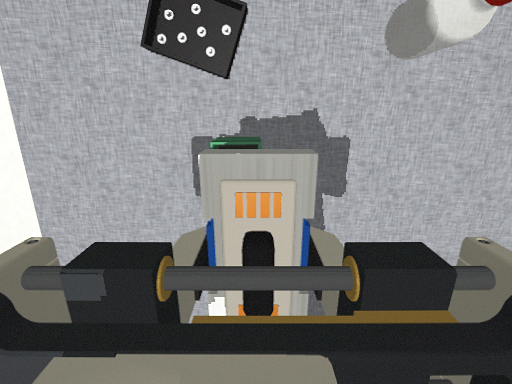

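The lids hang level and square; the tin's rim shows behind the cap at (235,143) in the wrist view. Moving over the tin and comparing the two in the same pictures.

```bash
python3 -m creep '{"hand":[50,50,50,50,50],"slide":[[-1,-6,0],[-1,-9,0],[-0.5,-6,0],[0,0,20],[0,0,20]],"turn":[0,0,0,0,0]}'
python3 -m creep '{"hand":[50,50,50,50,50],"slide":[[0,0,15],[0,0,5],[0,0,0],[0,0,0],[0,0,0]],"turn":[0,0,0,0,0]}'
cat >> h.py <<'E'
def comp(im,n,s):
    x,y,z=s["eef_pos"]; P,u,v=allpts(im); I=im["color"].reshape(-1,3).astype(int)
    green=(I[:,1]>I[:,0]+8)&(I[:,1]>I[:,2]+5)
    near=(abs(P[:,0]-x)<.085)&(abs(P[:,1]-y)<.06)
    T=P[near&(P[:,2]>.046)&(P[:,2]<.06)]
    C=P[near&(P[:,2]>z+.004)&(P[:,2]<z+.0245)&(P[:,0]>x+.037)]
    for nm,Q in (("tin",T),("cap+x",C)):
        if len(Q)>20: print(n,nm,len(Q),"x",(np.percentile(Q[:,0],[.5,99.5])*1000).round(1),"y",(np.percentile(Q[:,1],[.5,99.5])*1000).round(1),rect(Q))
E
python3 - <<'E'
from h import *
s=state(); go(.565,.193,.06,1.4)
for n in ("side","wrist","top"):
    p=get_image(n); comp(p,n,s); cv2.imwrite(f"pics/{n}5.png",p["color"][:,:,::-1])
p=cv2.imread("pics/side5.png"); cv2.imwrite("pics/side5c.png",cv2.resize(p[60:220,130:300],None,fx=3.5,fy=3.5))
E
```

```text
t: 11.95
eef_pos: [0.5649, 0.1951, 0.1229]
tool_rot: [-0.001, 1.0, 0.013, 0.001]
wrist_force: [-0.0, 0.1, -2.9]
opening: 0.0593
t: 12.45
eef_pos: [0.5653, 0.1934, 0.1037]
tool_rot: [-0.0, 1.0, 0.012, 0.001]
wrist_force: [-0.6, -0.5, -3.1]
opening: 0.059
t 12.45 tcp [565.3 193.4 103.7] yaw 1.35 tilt 0.1 slide needed mm [-0.3  0.4 43.7] turn -0.05 open 59.0 F [-0.6 -0.5 -3.1] q [-0.7   0.55  0.43  1.81 -0.29  0.84 -1.68]
side tin 401 x [510.3 619.8] y [165.5 219.9] (array([564.4, 193. ]), 110.7, 54.7, 1.9)
side cap+x 53 x [603.  626.6] y [161.7 167.1] (array([615. , 164.2]), 24.1, 5.3, 2.3)
wrist tin 244 x [617.5 620.1] y [170.  219.5] (array([618.8, 194.8]), 49.7, 1.7, -88.5)
wrist cap+x 4180 x [602.5 625.4] y [163.8 225.4] (array([613.3, 194.5]), 62.4, 23.3, -88.8)
top tin 23 x [509.9 546.8] y [166.9 182. ] (array([526.1, 168.7]), 39.6, 14.1, -20.7)
top cap+x 50 x [612.8 624.7] y [163.1 199.5] (array([619. , 181.3]), 37.0, 11.0, -87.2)
```

View pics/side5c.png

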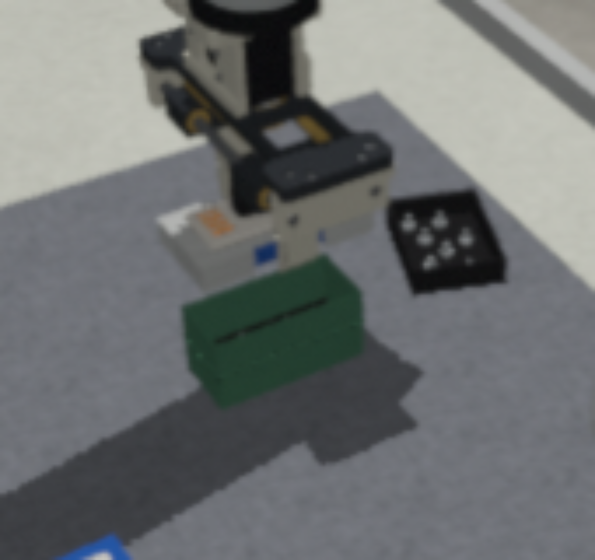

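View pics/wrist5.png

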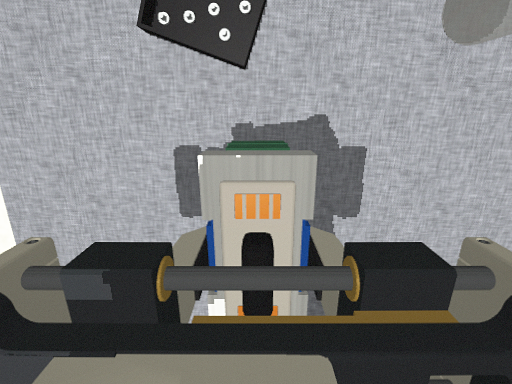

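Wrist view: cap centred at y 194.6, tin at 194.8 mm, and both ends line up within about 1 mm in x. Lowering.

```bash
python3 -m creep '{"hand":[50,50,50,50,50],"slide":[[-0.3,0,12],[0,0,14],[0,0,9],[0,0,5],[0,0,0]],"turn":[0,0,0,0,0]}'
python3 -m creep '{"hand":[50,50,50,50,50],"slide":[[0,0,1.5],[0,0,1.5],[0,0,1.5],[0,0,1.5],[0,0,1.5]],"turn":[0,0,0,0,0]}'
python3 - <<'E'
from h import *
s=state(); go(.565,.193,.0449,1.4)
for n in ("side","wrist"):
    p=get_image(n); comp(p,n,s); cv2.imwrite(f"pics/{n}6.png",p["color"][:,:,::-1])
p=cv2.imread("pics/side6.png"); cv2.imwrite("pics/side6c.png",cv2.resize(p[90:220,140:300],None,fx=4,fy=4))
E
```

```text
t: 13.1
eef_pos: [0.5631, 0.1927, 0.0612]
tool_rot: [0.001, 1.0, 0.012, -0.001]
wrist_force: [0.7, -0.3, -2.9]
opening: 0.0597
t: 13.6
eef_pos: [0.5642, 0.1933, 0.0553]
tool_rot: [-0.0, 1.0, 0.012, 0.0]
wrist_force: [-1.6, -0.3, -3.0]
opening: 0.0594
t 13.6 tcp [564.2 193.3  55.3] yaw 1.36 tilt 0.02 slide needed mm [ 0.8  0.3 10.4] turn -0.04 open 59.4 F [-1.6 -0.3 -3. ] q [-0.67  0.62  0.39  1.83 -0.33  0.76 -1.65]
side tin 116 x [503.7 619.4] y [161.3 195.3] (array([562.1, 179.2]), 117.2, 36.9, -0.6)
side cap+x 32 x [601.3 623.6] y [161.5 166. ] (array([612.7, 163. ]), 22.6, 4.3, 5.3)
wrist tin 130 x [573.  624.2] y [156.  229.1] (array([598.6, 193.3]), 73.5, 49.9, -88.6)
wrist cap+x 4124 x [601.6 624.2] y [163.6 225.1] (array([612.5, 194.4]), 62.4, 23.2, -89.4)
```

View pics/side6c.png

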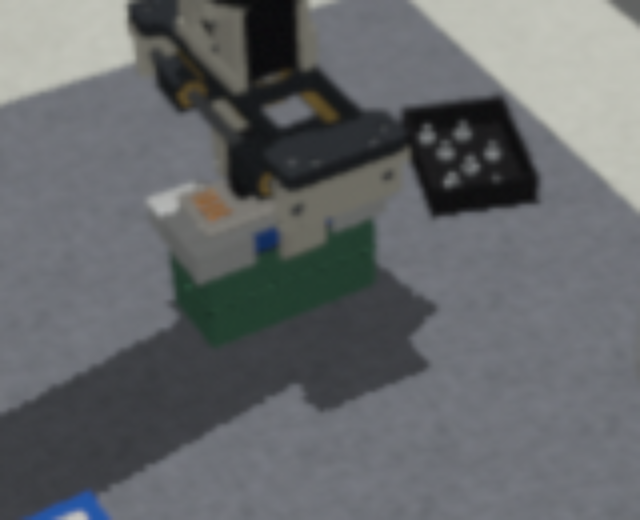

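Plug is entering with no vertical force rise. Continuing down.

```bash
python3 -m creep '{"hand":[50,50,50,50,50],"slide":[[0.5,0,1.5],[0,0,1.5],[0,0,1.5],[0,0,1.5],[0,0,0]],"turn":[0,0,0,0,0]}'
python3 -m creep '{"hand":[50,50,50,50],"slide":[[0,0,1.5],[0,0,1.2],[0,0,0.8],[0,0,0]],"turn":[0,0,0,0]}'
python3 -c "
from h import *
go(.565,.193,.0449,1.4)"
```

```text
t: 14.2
eef_pos: [0.5644, 0.1931, 0.0489]
tool_rot: [0.0, 1.0, 0.012, -0.0]
wrist_force: [0.2, -0.6, -2.3]
opening: 0.0595
t: 14.6
eef_pos: [0.5645, 0.1932, 0.0456]
tool_rot: [0.0, 1.0, 0.012, -0.0]
wrist_force: [-0.4, 0.4, -3.5]
opening: 0.06
t 14.6 tcp [564.5 193.2  45.6] yaw 1.36 tilt 0.01 slide needed mm [0.5 0.2 0.7] turn -0.04 open 60.0 F [-0.4  0.4 -3.5] q [-0.67  0.63  0.39  1.83 -0.34  0.74 -1.64]
```

```bash
python3 -m creep '{"hand":[50,50,50],"slide":[[0,0,0.5],[0,0,0.5],[0,0,0]],"turn":[0,0,0]}'
python3 -m creep '{"hand":[50,50,50],"slide":[[0,0,0.5],[0,0,0.5],[0,0,0]],"turn":[0,0,0]}'
python3 -c "
from h import *
go(.565,.193,.0449,1.4)"
```

```text
t: 14.9
eef_pos: [0.5647, 0.1932, 0.045]
tool_rot: [-0.0, 1.0, 0.012, 0.0]
wrist_force: [-0.8, -0.7, -0.1]
opening: 0.0597
t: 15.2
eef_pos: [0.5647, 0.1932, 0.0449]
tool_rot: [-0.0, 1.0, 0.012, -0.0]
wrist_force: [-4.4, -0.6, 9.9]
opening: 0.0597
t 15.2 tcp [564.7 193.2  44.9] yaw 1.35 tilt 0.04 slide needed mm [0.3 0.3 0. ] turn -0.05 open 59.7 F [-4.4 -0.6  9.9] q [-0.67  0.63  0.39  1.83 -0.34  0.74 -1.64]
```

Firm contact exactly at the predicted 44.9 mm: seated. Letting go and waiting.

```bash
python3 -m creep '{"hand":[62,66,72,80,88],"slide":[[0,0,-0.8],[0,0,0],[0,0,0],[0,0,0],[0,0,0]],"turn":[0,0,0,0,0]}'
python3 -m creep '{"hand":[90,90,90,90,90],"slide":[[0,0,0],[0,0,0],[0,0,0],[0,0,0],[0,0,0]],"turn":[0,0,0,0,0]}'
python3 - <<'E'
from h import *
s=state(); go(.565,.193,.0449,1.4)
for n in ("side","wrist"):
    p=get_image(n); comp(p,n,s); cv2.imwrite(f"pics/{n}7.png",p["color"][:,:,::-1])
p=cv2.imread("pics/side7.png"); cv2.imwrite("pics/side7c.png",cv2.resize(p[90:220,140:300],None,fx=4,fy=4))
E
```

```text
t: 15.7
eef_pos: [0.5646, 0.1932, 0.0444]
tool_rot: [0.0, 1.0, 0.012, -0.0]
wrist_force: [0.9, -0.4, -0.2]
opening: 0.0834
t: 16.2
eef_pos: [0.5646, 0.1932, 0.0445]
tool_rot: [-0.0, 1.0, 0.012, 0.0]
wrist_force: [0.1, 0.5, 0.5]
opening: 0.0901
t 16.2 tcp [564.6 193.2  44.5] yaw 1.36 tilt 0.0 slide needed mm [ 0.4  0.2 -0.4] turn -0.04 open 90.1 F [0.1 0.5 0.5] q [-0.67  0.64  0.39  1.83 -0.34  0.74 -1.64]
side tin 186 x [503.3 622.3] y [134.6 250.1] (array([549.1, 181.3]), 118.8, 94.7, -51.8)
side cap+x 27 x [603.1 622.7] y [161.6 165.3] (array([612.9, 163.4]), 19.6, 3.6, -1.5)
wrist tin 1141 x [534.1 624.9] y [134.2 252.1] (array([578. , 193.4]), 119.9, 93.9, -87.1)
wrist cap+x 4222 x [601.9 624.9] y [163.6 225.2] (array([612.7, 194.4]), 62.3, 23.3, -88.7)
```

View pics/side7c.png

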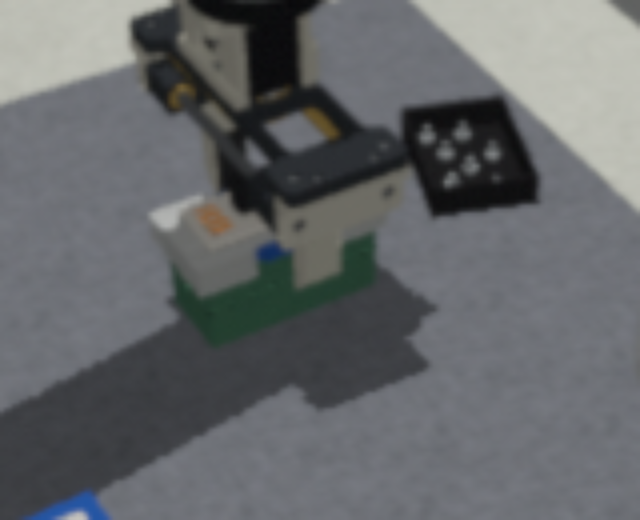

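View pics/wrist7.png

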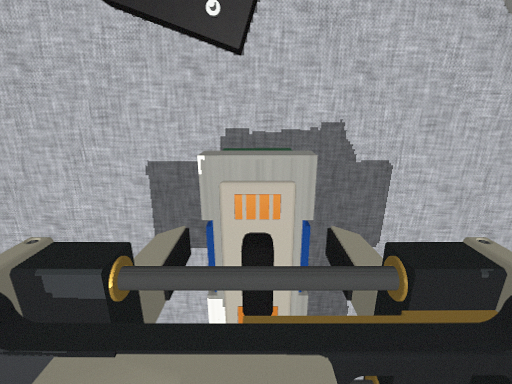

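Released; both lids sit level on the tin (cap at (210,240) in the crop, ears free). Rising straight up to check the seating.

```bash
python3 -m creep '{"hand":[91,91,91,91,91],"slide":[[0,0,-5],[0,0,-15],[0,0,-30],[0,0,-30],[0,0,-30]],"turn":[0,0,0,0,0]}'
python3 -m creep '{"hand":[91,91,91,91],"slide":[[0,0,-20],[0,0,0],[0,0,0],[0,0,0]],"turn":[0,0,0,0]}'
python3 - <<'E'
from h import *
go(.5648,.193,.0745,1.4)
for n in ("side","wrist","top"):
    p=get_image(n); cv2.imwrite(f"pics/{n}8.png",p["color"][:,:,::-1])
    P,u,v=allpts(p); d=np.hypot(P[:,0]-.565,P[:,1]-.193)<.075
    for nm,a,b in (("cap",.062,.070),("cap+",.055,.1),("handle",.086,.1),("tin",.012,.045)):
        Q=P[d&(P[:,2]>a)&(P[:,2]<b)]
        if len(Q)>20: print(n,nm,len(Q),*rect(Q),"z",np.percentile(Q[:,2],[50,95]).round(4))
p=cv2.imread("pics/side8.png"); cv2.imwrite("pics/side8c.png",cv2.resize(p[90:220,140:300],None,fx=4,fy=4))
E
```

```text
t: 16.8
eef_pos: [0.5648, 0.193, 0.1569]
tool_rot: [-0.0, 1.0, 0.012, 0.0]
wrist_force: [0.5, 0.8, 1.0]
opening: 0.0909
t: 17.2
eef_pos: [0.5637, 0.193, 0.1737]
tool_rot: [0.0, 1.0, 0.012, -0.001]
wrist_force: [-0.2, 0.1, -0.2]
opening: 0.0912
t 17.2 tcp [563.7 193.  173.7] yaw 1.36 tilt 0.1 slide needed mm [ 1.2 -0.  99.2] turn -0.04 open 91.2 F [-0.2  0.1 -0.2] q [-0.73  0.46  0.46  1.76 -0.24  0.98 -1.72]
side cap 455 [564.5 192.4] 121.6 65.7 1.6 z [0.0666 0.0689]
side cap+ 1108 [563.7 192.7] 123.3 65.6 1.2 z [0.0686 0.0916]
side handle 110 [562.5 191. ] 44.1 18.2 3.3 z [0.0916 0.0941]
side tin 493 [557.2 172.5] 118.8 47.9 -22.5 z [0.0277 0.0418]
wrist cap 3040 [563.2 193.1] 121.7 62.2 1.4 z [0.0664 0.0676]
wrist cap+ 6552 [563.3 193.1] 122.0 62.2 1.4 z [0.0714 0.0921]
wrist handle 721 [563.7 193.2] 43.5 15.8 1.7 z [0.092  0.0934]
top cap 376 [563.1 192.9] 120.9 62.6 1.6 z [0.0661 0.0695]
top cap+ 761 [562.9 192.9] 121.2 62.6 1.6 z [0.0692 0.0904]
top handle 65 [558.3 192.9] 34.4 15.2 5.1 z [0.0907 0.0935]
top tin 23 [539.8 167.4] 59.6 1.3 1.7 z [0.0176 0.0288]
```

View pics/side8c.png

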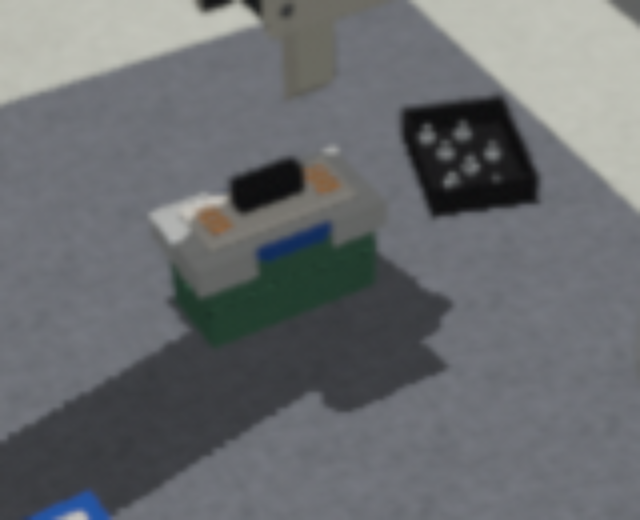

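View pics/wrist8.png

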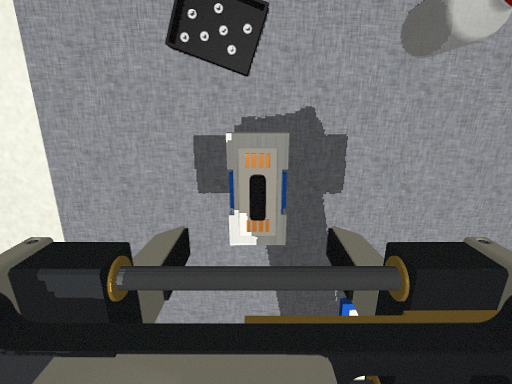

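Seated: cap top at 66 mm and handle top at 92 mm are just what a full fit gives, centred at (563.3,193.1) over the tin. Going down on the handle.

```bash
python3 -m creep '{"hand":[60,50,45,45,45],"slide":[[0,0,0],[0,0,20],[0,0,25],[0,0,20],[0,0,10]],"turn":[0,0,0,0,0]}'
python3 -m creep '{"hand":[45,45,45,45],"slide":[[0,0,0],[0,0,0],[0,0,0],[0,0,0]],"turn":[0,0,0,0]}'
python3 -c "
from h import *
go(.5635,.193,.0745,1.4)"
```

```text
t: 17.85
eef_pos: [0.5632, 0.1927, 0.0972]
tool_rot: [0.001, 1.0, 0.012, -0.002]
wrist_force: [-0.9, -1.0, 1.5]
opening: 0.0561
t: 18.25
eef_pos: [0.5654, 0.1935, 0.1006]
tool_rot: [-0.0, 1.0, 0.012, 0.001]
wrist_force: [0.8, 0.2, 0.6]
opening: 0.045
t 18.25 tcp [565.4 193.5 100.6] yaw 1.36 tilt 0.11 slide needed mm [-2.   0.4 26.1] turn -0.04 open 45.0 F [0.8 0.2 0.6] q [-0.7   0.55  0.43  1.81 -0.3   0.84 -1.67]
```

```bash
python3 -m creep '{"hand":[45,45,45,45,45],"slide":[[-1,0,8],[0,0,8],[0,0,6],[0,0,3],[0,0,0]],"turn":[0,0,0,0,0]}'
python3 -m creep '{"hand":[40,40,40],"slide":[[0,0,0],[0,0,0],[0,0,0]],"turn":[0,0,0]}'
python3 - <<'E'
from h import *
go(.5635,.193,.0745,1.4)
p=get_image("side"); cv2.imwrite("pics/side9c.png",cv2.resize(p["color"][90:220,140:300,::-1],None,fx=4,fy=4))
E
```

```text
t: 18.75
eef_pos: [0.563, 0.1929, 0.0736]
tool_rot: [0.0, 1.0, 0.012, -0.001]
wrist_force: [-0.4, 0.2, 0.7]
opening: 0.045
t: 19.05
eef_pos: [0.5639, 0.1932, 0.0748]
tool_rot: [-0.0, 1.0, 0.012, 0.0]
wrist_force: [0.4, 0.1, -0.7]
opening: 0.0398
t 19.05 tcp [563.9 193.2  74.8] yaw 1.35 tilt 0.03 slide needed mm [-0.4  0.2  0.3] turn -0.05 open 39.8 F [ 0.4  0.1 -0.7] q [-0.69  0.59  0.41  1.83 -0.32  0.79 -1.66]
```

View pics/side9c.png

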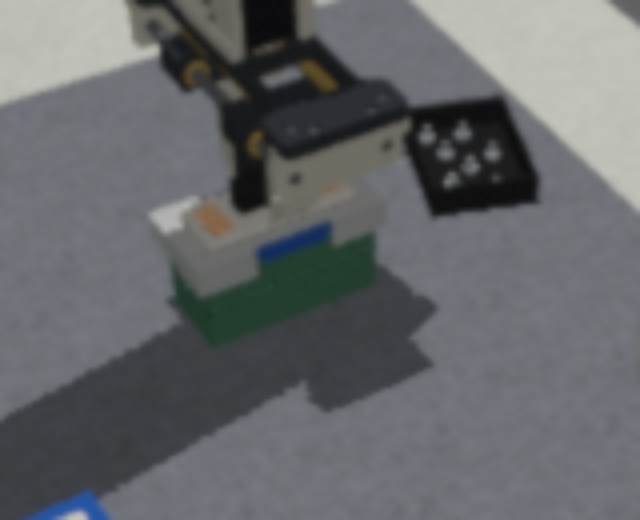

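Fingers stand either side of the handle, tips just above the housing. Closing.

```bash
python3 -m creep '{"hand":[32,26,21,18,14],"slide":[[0,0,0],[0,0,0],[0,0,0],[0,0,0],[0,0,0]],"turn":[0,0,0,0,0]}'
python3 -m creep '{"hand":[10,8,8,8,8],"slide":[[0,0,0],[0,0,0],[0,0,0],[0,0,0],[0,0,0]],"turn":[0,0,0,0,0]}'
python3 -m creep '{"hand":[8,8,8,8,8],"slide":[[0,0,-1],[0,0,-1.5],[0,0,-2],[0,0,-2],[0,0,-2]],"turn":[0,0,0,0,0]}'
python3 - <<'E'
from h import *
go(.5635,.193,.1745,1.4)
p=get_image("side"); cv2.imwrite("pics/side10c.png",cv2.resize(p["color"][90:220,140:300,::-1],None,fx=4,fy=4))
E
```

```text
t: 19.6
eef_pos: [0.5636, 0.1933, 0.0745]
tool_rot: [-0.0, 1.0, 0.012, 0.0]
wrist_force: [-0.0, 0.3, 0.5]
opening: 0.0157
t: 20.1
eef_pos: [0.5636, 0.1932, 0.0745]
tool_rot: [-0.0, 1.0, 0.012, -0.0]
wrist_force: [1.0, 0.1, 0.2]
opening: 0.0159
t: 20.6
eef_pos: [0.5636, 0.1931, 0.0832]
tool_rot: [0.0, 1.0, 0.012, -0.0]
wrist_force: [0.2, 0.3, -1.4]
opening: 0.0156
t 20.6 tcp [563.6 193.1  83.2] yaw 1.36 tilt 0.01 slide needed mm [ -0.1   0.1 -91.3] turn -0.04 open 15.6 F [ 0.2  0.3 -1.4] q [-0.69  0.58  0.42  1.82 -0.31  0.81 -1.66]
```

View pics/side10c.png

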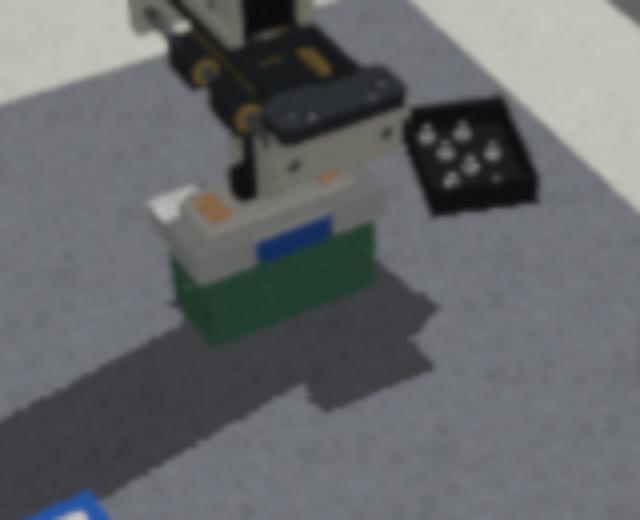

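Opening 15.6 mm, load 1.4 N (the outer lid's weight alone), and the blue lid stays down. Lifting on to 100 mm.

```bash
python3 -m creep '{"hand":[8,8,8,8,8],"slide":[[0,0,-3],[0,0,-4],[0,0,-6],[0,0,-10],[0,0,-14]],"turn":[0,0,0,0,0]}'
python3 -m creep '{"hand":[8,8,8,8,8],"slide":[[0,0,-15],[0,0,-15],[0,0,-12],[0,0,-8],[0,0,-4]],"turn":[0,0,0,0,0]}'
python3 -m creep '{"hand":[8,8,8,8,8],"slide":[[0,0,0],[0,0,0],[0,0,0],[0,0,0],[0,0,0]],"turn":[0,0,0,0,0]}'
python3 -m creep '{"hand":[8,8,8,8,8],"slide":[[0,0,0],[0,0,0],[0,0,0],[0,0,0],[0,0,0]],"turn":[0,0,0,0,0]}'
python3 - <<'E'
from h import *
go(.5635,.193,.1745,1.4)
for n in ("side","top","wrist"):
    p=get_image(n); cv2.imwrite(f"pics/{n}11.png",p["color"][:,:,::-1])
    P,u,v=allpts(p); d=np.hypot(P[:,0]-.565,P[:,1]-.193)<.07
    for nm,a,b in (("inner",.057,.075),("cap",.145,.178)):
        Q=P[d&(P[:,2]>a)&(P[:,2]<b)]
        if len(Q)>20: print(n,nm,len(Q),*rect(Q),"z",np.percentile(Q[:,2],[5,50,95]).round(4))
    if n!="wrist":
        for q in ("bottle","screwdriver","dish"): print(n,q,[(d["at"]) for d in spot_in(q,p)[:1]])
p=cv2.imread("pics/side11.png"); cv2.imwrite("pics/side11c.png",cv2.resize(p[60:220,130:300],None,fx=3.5,fy=3.5))
go(.5635,.193,.1745,1.4)
E
```

```text
t: 21.15
eef_pos: [0.5632, 0.193, 0.1206]
tool_rot: [0.0, 1.0, 0.012, -0.0]
wrist_force: [-0.5, 0.8, -1.2]
opening: 0.0156
t: 21.65
eef_pos: [0.564, 0.1934, 0.1753]
tool_rot: [-0.0, 1.0, 0.012, 0.001]
wrist_force: [0.9, 0.2, -1.2]
opening: 0.0158
t: 22.15
eef_pos: [0.5634, 0.193, 0.1736]
tool_rot: [0.0, 1.0, 0.012, -0.0]
wrist_force: [0.3, -1.0, -1.3]
opening: 0.0155
t: 22.65
eef_pos: [0.5636, 0.1932, 0.174]
tool_rot: [-0.0, 1.0, 0.012, 0.0]
wrist_force: [0.1, -0.2, -1.3]
opening: 0.016
t 22.65 tcp [563.6 193.2 174. ] yaw 1.36 tilt 0.0 slide needed mm [-0.1  0.2 -0.5] turn -0.04 open 16.0 F [ 0.1 -0.2 -1.3] q [-0.73  0.46  0.47  1.77 -0.24  0.97 -1.72]
side inner 858 [563.6 193. ] 114.7 63.8 1.7 z [0.0599 0.0638 0.0658]
side cap 1002 [563.9 190.7] 122.1 66.1 0.3 z [0.1515 0.1668 0.1737]
side bottle [[0.7218, 0.0039, 0.0734]]
side screwdriver [[0.7358, -0.2611, 0.0202]]
side dish [[0.7327, 0.2449, 0.0121]]
top inner 278 [559.6 178.3] 117.8 50.8 -14.2 z [0.0597 0.0629 0.0657]
top cap 592 [563.8 192.2] 123.6 62.5 1.2 z [0.1543 0.1662 0.1735]
top bottle [[0.7208, 0.0118, 0.0876]]
top screwdriver [[0.7433, -0.2515, 0.0189]]
top dish [[0.7306, 0.2421, 0.0058]]
wrist inner 377 [618.  194.2] 53.1 6.2 -88.5 z [0.0624 0.0635 0.0648]
wrist cap 7856 [563.  192.8] 122.8 62.2 1.3 z [0.1649 0.1669 0.173 ]
t 23.1 tcp [563.6 193.1 174. ] yaw 1.35 tilt 0.0 slide needed mm [-0.1  0.1 -0.5] turn -0.05 open 15.6 F [ 0.2 -0.5 -1.9] q [-0.73  0.46  0.47  1.77 -0.24  0.97 -1.72]
```

View pics/side11c.png

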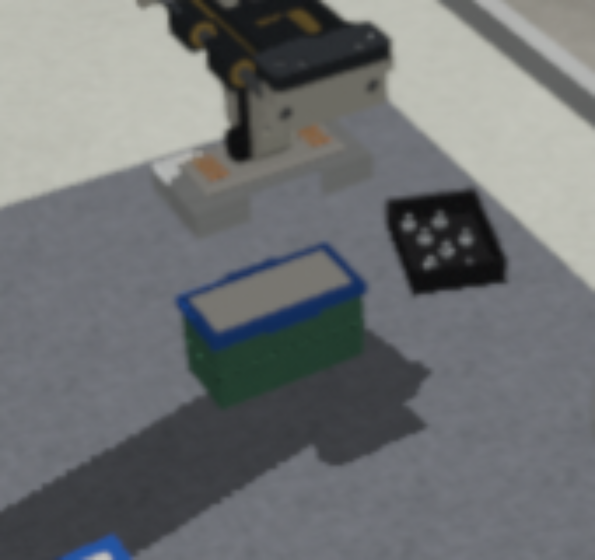

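View pics/top11.png

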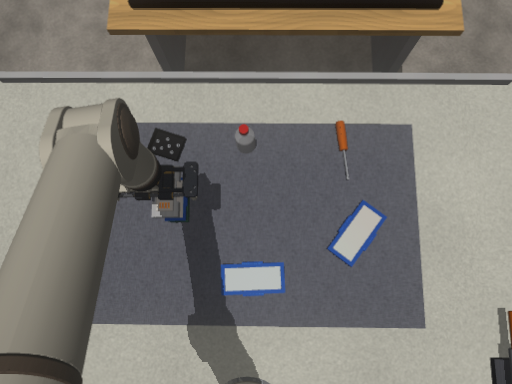

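The side crop shows the blue lid flush on the tin at (275,290), top at 63 mm as expected, and the outer lid held level 100 mm above at (265,180). The bystanders are where they were. Handing in.

```bash
python3 -c "
from station import *
print(sign_off())"
```

```text
the job is handed in; nothing more can be done
None
```

I carried out the whole job and handed it in at about 23 s of the 58 s allowed; the sign-off gives no verdict, so the result below rests on my own last checks.

**What I did**
- I gripped the nested pair by the blue lid's ears (59.7 mm opening) and carried both lids to the tin.
- I lowered them until they met firm contact at the predicted 44.9 mm tool height, then let go.
- I then took the black handle (15.6 mm opening) and lifted the outer lid alone.

**Last checks**
- **Inner lid:** its top is at about 63–64 mm, which is what full seating gives. Its centre is at (563.6, 193.0) mm, against (564.5, 192.8) mm for the tin as measured at the start.
- **Outer lid:** it is level and about 100 mm above its seat. The load is about 1.3 to 1.9 N, so only the outer lid is hanging from the fingers.
- **Bottle, screwdriver and dish:** their positions agree with the first look to within about 5 mm, which is roughly the detector's error.

**Where the checks were weak:** at the end the top camera saw the inner lid only partly behind the arm, so its figure for that lid was unusable. The side camera's picture and depth are what the inner lid check relies on. No other check failed or disagreed.

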